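Roll the syringe driver's wheel to the gauge mark

ROBOT

A 6-joint arm with a two-finger parallel gripper is mounted at the origin on the work surface. World frame = base frame: x ahead of the robot, y to its left, z up, the work surface at z = 0. Lengths are in m, angles in rad, forces in N, time in s.
With the tool pointing down it reaches from about 0.35 to 0.85 m from the base axis. Payload 8.1 kg.
Tool frame: the origin (TCP) lies midway between the tips of the shut fingers; the grasp point (between the pads) lies 19 mm behind it; z points along the fingers, y is the line along which they close (so a half turn about z gives the same grasp; the last joint's range is limited). The gripper opens to 93 mm and grips with 3 to 60 N. Pads are 15 mm wide; open, the fingers measure 128 mm over their backs; the gripper's body (75 mm by 188 mm) begins 65 mm behind the grasp point.
Start: joints at [-1.363, 0.13, 1.488, -0, 1.523, -0.085], TCP at [0.173, -0.574, 0.219] pointing down, gripper open.
Joint ranges: [-2.96, 2.96], [-0.89, 2.26], [0.02, 2.5], [-1.34, 4.48], [0, 2.73], [-2.66, 2.66]. Speed limits (rad/s): [2.39, 2.39, 2.79, 3.14, 3.14, 3.14].

INTERFACE

Orientations are given as a rotation vector (axis times angle).
In Python, from plant import read_state, read_camera, get_calibration, close_job gives the robot as it stands.
- The arm moves only by the shell command python3 -m crank 'ROWS' [FORCE]. ROWS is JSON, a list that holds one entry, the list of rows, each a list of 7 numbers: the gripper's target within -1 to 1 (fully open at 1, half-way at 0, shut at -1), then the shift along the tool's x, y, z as a fraction of full scale, then the turn, a rotation vector about the tool's x, y, z as a fraction of full scale. In form: [[[grip, x, y, z, rx, ry, rz], ...]]. A call has exactly 5 rows; each row is the pose to reach, as a shift and turn from the pose commanded when the call began, along the tool's axes at that moment; what a row does not reach only later rows make up. Full scale, the value 1, is 0.5 m for a shift and 90 degrees for a turn. A row lasts 1/8 s, in which the tool goes at most 62.5 mm and 10.7 degrees, less where a joint would pass 70% of its speed; a pose out of reach is approached as far as the arm can. A call with a number of a shift or a turn outside -1 to 1 is refused whole. A call with a gripper value outside its range is refused whole. The fingers move at their own pace and stop on an object; FORCE is the grip in N (left out, the last holds). Time passes only in rows, so rows that repeat a pose let the fingers close, or fill a call up. It gives the time, the measured TCP pose, the force, the opening and the grip force at its end, in the units of the state.
- read_state(): the state, without advancing time (a new reading comes with each control period).
- read_camera(name): name is "scene" or "top"; returns the picture (480x640x3 uint8, red, green, blue); there is no depth.
- get_calibration(name): a dict with "fx", "fy", "cx", "cy" (pixels), "eye" and "orientation" of the camera in the world. Camera axes: x right, y down, z forward; pixel columns grow to the right and rows downward; lengths in m; the calibration is good to about 2 mm. A picture is of the moment at which its call begins. get_calibration takes no time and is no camera call.
- close_job(): hands the job in; it is judged then, once.
The state is a dict: "t": time; "q": joint angles; "dq": joint speeds; "joint_torque": joint torques, N m; "tool_pos": TCP position; "orientation": TCP orientation; "force": force on the tool from outside, world axes, zero at the start; "wrist_torque": the same for the moment, N m; "opening": finger opening in m; "gripper_force": force on a finger pad.
Only numpy, scipy, OpenCV 4.12 (cv2) and the standard library are available. Lean on these libraries where they do the work, as an engineer would, in place of code of your own. Each camera call takes 0.05 s, during which the arm holds its last target. There are 200 camera calls.

TASK

Set up the syringe driver on the bench: with a fingertip, roll its knurled wheel so that the metal carriage creeps towards the syringe and closes the gap to the gauge mark, until the carriage's index plate and the mark's plate stand in one line, then take the hand clear. Move the carriage only by the wheel: do not push the carriage or the gauge mark themselves, and leave the bottles and glassware standing where they are.

Things in the scene. Friction and masses are not known exactly. Their poses are not given: they have to be found in the camera images.
- driver: syringe driver: grey bed 100 (its x) by 370 mm (its y), 24 mm high, fixed to the bench; from its -y to +y end: wheel, carriage, syringe (lying along y, top 68 mm above the bench). Origin on the bench, midway across, 10 mm from the bed's middle towards the wheel end; z up, y from wheel to syringe. Place and yaw vary.
- wheel: dark steel knurled wheel, 82 mm across its 36 straight ribs (2 mm proud), 24 mm wide, on a level axle along the driver's x. Origin at its centre: driver x 0, y -100, 60 mm above the bench; its attitude turns with it. Grey arched cheeks (radius 36 mm, 13 mm thick) flank it, so the rim stands 5 mm clear of them. Turns stiffly (1.3 N at the rim), stays where left, has end stops.
- wheel_top (a point): fixed point at the very top of the wheel's rim, over the axle, 101 mm above the bench, highest point of the driver; axes as the driver's. A fingertip pressing down here with 5 to 10 N and sliding along the driver's y rolls the wheel by friction; a stroke is some 25 mm, so several are needed.
- carriage: aluminium block, 64 (driver x) by 16 (y) by 46 mm, top 71 mm above the bench, slides along the driver's y, geared to the wheel: rolling the wheel's top to +y moves it to +y, 12 mm per radian (0.29 mm per mm of rim), and back likewise. Starts 60 mm from the axle; stops 12 mm behind and 45.6 mm ahead of that. Origin: centre of its underside, 25 mm above the bench; axes as the driver's.
- index_edge (a point): outer end of the carriage's index plate, at its top: a thin upright steel plate (4 mm thick in y) on the block's +x side, over the white scale rail; the point is midway in its thickness, 48 mm from the block's middle in x, 48 mm above the bench.
- gauge_mark: gauge mark: upright steel plate 4 mm thick (y), 26 mm long (x), top 48 mm above the bench, on a small black clamp at the scale rail's +x side, 14 to 34 mm ahead (driver +y) of the index plate at the start. Leave it alone (it slides if pushed with over 6 N). Origin midway in its thickness, 38 mm above the bench; axes as the driver's. Done when the index plate has the same y.
- mark_edge (a point): inner end of the gauge mark's plate, at its top, midway in its thickness, 1.5 mm outside the index plate's end in x; the index plate passes it without touching.
- amber_bottle: bystander: loose amber glass bottle, 72 mm across, 170 mm high; origin under its centre
- blue_bottle: bystander: loose blue plastic bottle, 64 mm across, 150 mm high; origin under its centre
- beaker: bystander: loose glass beaker, 60 mm across, 70 mm high; origin under its centre
- vial: bystander: loose small glass vial, 26 mm across, 50 mm high; origin under its centre

How it is judged:
By the outcome, as a careful person would: the job done as asked, in the order asked, and still so for the second after the job is handed in, with the robot touching nothing.
It also fails if it takes over 58 s, if anything falls off the work surface, if the arm or the gripper's body presses on something with over 40 N, if the wrist force passes 120 N, or if a joint passes its speed limit or range.

## Working session

There is one attempt and no reset: what is moved stays moved. The work goes in short steps, Python scripts to look and compute and a shell command to move; the robot and the scene stay as the last step left them, time stands still between calls to the robot, and variables do not carry over. Pictures are saved under pics/ and viewed, at most 13 in all, crops included, and the job is handed in when it is done.

```bash
mkdir -p pics; ls; python3 - <<'E'
from plant import *
import cv2
for n in("scene","top"):
    cv2.imwrite(f"pics/{n}0.png",read_camera(n)[:,:,::-1]); print(get_calibration(n))
s=read_state();print(s)
E
```

```text
pics
{'fx': 500.3316632572753, 'fy': 500.3316632572753, 'cx': 321.32492903364374, 'cy': 254.13227665646335, 'eye': array([ 1.27898031, -0.36154234,  0.71852167]), 'orientation': array([-2.05549564, -1.03579253,  0.5249193 ])}
{'fx': 444.736634084033, 'fy': 444.736634084033, 'cx': 326.67538658838737, 'cy': 232.03015702214375, 'eye': array([0.48351095, 0.09238074, 0.85618509]), 'orientation': array([-2.11028857,  2.14504052, -0.17436464])}
{'t': 0.1, 'q': array([-1.36337556e+00,  1.31030280e-01,  1.48917573e+00,  1.38017070e-05,
        1.52300031e+00, -8.54185623e-02]), 'dq': array([ 3.07222819e-05, -1.59176119e-03, -1.63791770e-03, -5.48369732e-04,
        3.92275086e-04,  1.77418811e-04]), 'joint_torque': array([ 2.27079639e-03, -5.61341071e+01, -4.93095446e+01,  7.71235256e-02,
        2.92009965e-02, -6.45594741e-05]), 'tool_pos': array([ 0.17311321, -0.57395023,  0.21772248]), 'orientation': array([-3.10638281e+00, -4.58112941e-01,  1.32843890e-04]), 'force': array([-0.44115445, -0.04440892, -0.34132257]), 'wrist_torque': array([-0.00874905,  0.03804076, -0.00115412]), 'gripper_force': 0.0, 'opening': 0.09278347097921211}
```

View pics/top0.png

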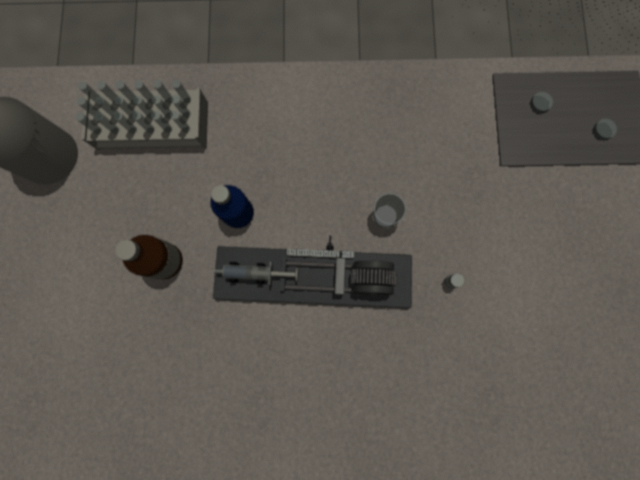

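View pics/scene0.png

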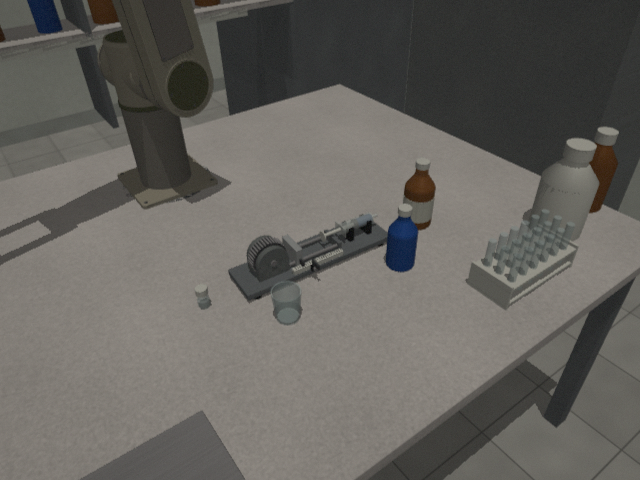

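The top view shows the driver with its wheel at about (373,278), the carriage at (341,273), the mark near (330,243) and the syringe to the left. The beaker is at (388,213) and the blue bottle at (232,207). I'll enlarge both views.

```bash
python3 - <<'E'
import cv2
a=cv2.imread("pics/top0.png")[225:325,205:425]; b=cv2.imread("pics/scene0.png")[205:315,220:400]
f=lambda i,s:cv2.convertScaleAbs(cv2.resize(i,None,fx=s,fy=s,interpolation=cv2.INTER_CUBIC),alpha=1.8,beta=10)
cv2.imwrite("pics/topc.png",f(a,3.5));cv2.imwrite("pics/scenec.png",f(b,4))
E
```

```text
(no output)
```

View pics/topc.png

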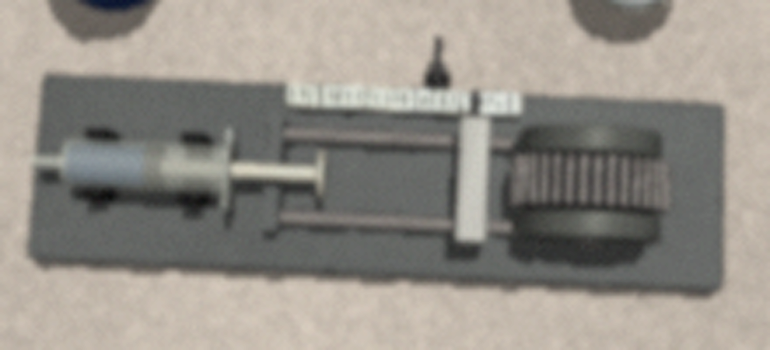

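View pics/scenec.png

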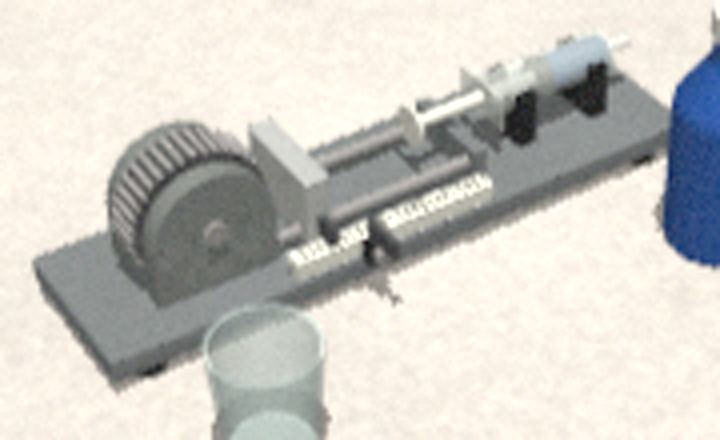

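```bash
cat > h.py <<'E'
import numpy as np
from plant import *
from scipy.spatial.transform import Rotation as R
from scipy.optimize import least_squares
C={n:get_calibration(n) for n in("scene","top")}
def proj(n,P):
    c=C[n]; p=(np.atleast_2d(P)-c["eye"])@R.from_rotvec(c["orientation"]).as_matrix()
    return np.c_[c["fx"]*p[:,0]/p[:,2]+c["cx"],c["fy"]*p[:,1]/p[:,2]+c["cy"]]
def ray(n,uv,z):
    c=C[n]; d=R.from_rotvec(c["orientation"]).apply([(uv[0]-c["cx"])/c["fx"],(uv[1]-c["cy"])/c["fy"],1]); e=c["eye"]
    return e+d*(z-e[2])/d[2]
def W(pose,P):
    x,y,a=pose; P=np.atleast_2d(P); return np.c_[x+np.cos(a)*P[:,0]-np.sin(a)*P[:,1],y+np.sin(a)*P[:,0]+np.cos(a)*P[:,1],P[:,2]]
E
python3 - <<'E'
from h import *
T=np.array([[47,76],[723,106],[718,286],[32,262]])/3.5+[205,225]
Tp=np.array([[50,195,24],[50,-175,24],[-50,-175,24],[-50,195,24]])/1e3
S=np.array([[35,264],[118,366]])/4+[220,205]
Sp=Tp[[2,1]]
t0=np.array([.4,.05,0])
ft=lambda p:(proj("top",W(p,Tp))-T).ravel(); fs=lambda p:(proj("scene",W(p,Sp))-S).ravel()
for f in(ft,fs,lambda p:np.r_[ft(p),fs(p)]):
    r=least_squares(f,t0); print(r.x,np.round(r.fun,1))
p=r.x
for nm,q in dict(wt=[0,-.1,.101],idx=[.048,-.04,.048],axle=[.025,-.1,.06]).items():
    w=W(p,q); print(nm,w,((proj("top",w)-[205,225])*3.5).round(),((proj("scene",w)-[220,205])*4).round())
for nm,uv,z in(("beaker",(388,213),.05),("vial",(456,281),.05),("blue",(222,193),.15),("amber",(126,250),.17)): print(nm,ray("top",uv,z))
print(R.from_rotvec(read_state()["orientation"]).as_matrix().round(3))
E
```

```text
[ 0.54315778  0.11477351 -0.05630526] [-1.6 -0.3  1.2 -1.2  2.2  1.3 -1.8 -0.1]
[ 0.55060948  0.11512754 -0.04497544] [-0.2 -0.6  0.2  0.5]
[ 0.54460362  0.11524562 -0.04933158] [-2.1 -0.4  0.7 -2.6  2.1 -0.2 -1.9 -0.1 -1.5 -2.3 -1.5 -1.3]
wt [[0.53967246 0.01536727 0.101     ]] [[599. 174.]] [[183. 139.]]
idx [[0.59057276 0.07292732 0.048     ]] [[475.  87.]] [[336. 225.]]
axle [[0.56464205 0.01413448 0.06      ]] [[591. 132.]] [[213. 226.]]
beaker [ 0.65735615 -0.01595206  0.05      ]
vial [ 0.53008754 -0.13330457  0.05      ]
blue [0.67411751 0.26809846 0.15      ]
amber [0.5796134  0.41114303 0.17      ]
[[ 0.957  0.289 -0.   ]
 [ 0.289 -0.957  0.002]
 [ 0.    -0.002 -1.   ]]
```

The driver sits at roughly (0.543, 0.115) with yaw -0.05, which puts the wheel top near (0.540, 0.015, 0.101). I'll shut the gripper and approach above the wheel, with tool x along driver x.

```bash
python3 -m crank '[[[-1,0.1,-0.085,0.0,0,0,0.05],[-1,0.2,-0.17,0.0,0,0,0.1],[-1,0.3,-0.26,0.0,0,0,0.16],[-1,0.4,-0.345,0.0,0,0,0.218],[-1,0.5,-0.43,0.0,0,0,0.218]]]' 5
python3 - <<'E'
from h import *
s=read_state(); M=R.from_rotvec(s["orientation"]).as_matrix();print(M.round(3))
print(M.T@(np.array([.541,.003,.125])-s["tool_pos"])/.5, s["tool_pos"],s["opening"])
E
```

```text
t: 0.72
tool_pos: [0.3417, -0.309, 0.2183]
orientation: [-3.14, 0.081, -0.0]
force: [0.4, -0.8, -0.7]
opening: 0.0478
gripper_force: 0.0
[[ 0.999 -0.051  0.   ]
 [-0.051 -0.999  0.   ]
 [ 0.    -0.    -1.   ]]
[ 0.36590482 -0.64374878  0.18681628] [ 0.34171341 -0.30904575  0.2183386 ] 0.04779452607618454
```

```bash
python3 -m crank '[[[-1,0.06,-0.1,0.0,0,0,0],[-1,0.12,-0.21,0.0,0,0,0],[-1,0.18,-0.32,0.0,0,0,0],[-1,0.24,-0.42,0.05,0,0,0],[-1,0.3,-0.52,0.08,0,0,0]]]'
python3 -m crank '[[[-1,0.05,-0.1,0.05,0,0,0],[-1,0.05,-0.1,0.1,0,0,0],[-1,0.05,-0.1,0.11,0,0,0],[-1,0.05,-0.1,0.11,0,0,0],[-1,0.05,-0.1,0.11,0,0,0]]]'
python3 - <<'E'
from h import *
import cv2
s=read_state(); print(s["tool_pos"],s["opening"],s["force"],s["orientation"])
b=read_camera("scene")[:,:,::-1]; cv2.imwrite("pics/s1.png",b)
a=b[150:320,200:400]
cv2.imwrite("pics/s1c.png",cv2.convertScaleAbs(cv2.resize(a,None,fx=3.5,fy=3.5,interpolation=cv2.INTER_CUBIC),alpha=1.8,beta=10))
E
```

```text
t: 1.35
tool_pos: [0.5042, -0.0568, 0.1775]
orientation: [3.141, -0.078, -0.001]
force: [-0.5, -0.5, 0.1]
opening: 0.001
gripper_force: 0.0
t: 1.98
tool_pos: [0.532, -0.0109, 0.1251]
orientation: [3.14, -0.08, 0.003]
force: [0.5, 0.3, -0.4]
opening: 0.0003
gripper_force: 0.0
[ 0.53199579 -0.01085985  0.12506997] 0.0003398131323736959 [ 0.51726274  0.27687618 -0.36641911] [ 3.14035099 -0.07999331  0.00325054]
```

View pics/s1c.png

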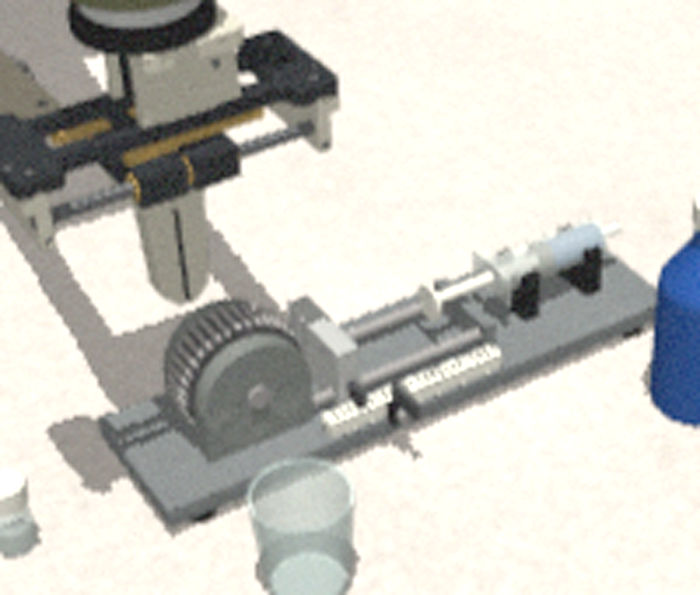

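The fingertip is rounded and hangs just behind the wheel top, clear of everything. Next I'll position it and feel downward.

```bash
python3 -m crank '[[[-1,0.016,-0.029,0.0,0,0,0],[-1,0.016,-0.029,0.02,0,0,0],[-1,0.016,-0.029,0.036,0,0,0],[-1,0.016,-0.029,0.036,0,0,0],[-1,0.016,-0.029,0.036,0,0,0]]]'
python3 -m crank '[[[-1,0,0,0.004,0,0,0],[-1,0,0,0.008,0,0,0],[-1,0,0,0.01,0,0,0],[-1,0,0,0.01,0,0,0],[-1,0,0,0.01,0,0,0]]]'
```

```text
t: 2.65
tool_pos: [0.5398, 0.004, 0.1054]
orientation: [3.141, -0.078, -0.001]
force: [-0.0, -1.0, -0.5]
opening: 0.0004
gripper_force: 0.0
t: 3.28
tool_pos: [0.54, 0.0041, 0.1007]
orientation: [3.141, -0.078, 0.0]
force: [-0.5, -0.5, -0.0]
opening: 0.0004
gripper_force: 0.3
```

```bash
python3 -m crank '[[[-1,0,0,0.002,0,0,0],[-1,0,0,0.002,0,0,0],[-1,0,0,0.002,0,0,0],[-1,0,0,0.002,0,0,0],[-1,0,0,0.002,0,0,0]]]'
python3 -m crank '[[[-1,0,0,0.001,0,0,0],[-1,0,0,0.001,0,0,0],[-1,0,0,0.001,0,0,0],[-1,0,0,0.001,0,0,0],[-1,0,0,0.001,0,0,0]]]'
```

```text
t: 3.9
tool_pos: [0.5402, 0.004, 0.1005]
orientation: [3.141, -0.078, 0.001]
force: [-2.8, -0.7, 6.9]
opening: 0.001
gripper_force: 3.5
t: 4.53
tool_pos: [0.5402, 0.004, 0.1004]
orientation: [3.14, -0.078, 0.001]
force: [-5.8, -0.2, 9.8]
opening: 0.0007
gripper_force: 5.0
```

```bash
python3 -m crank '[[[-1,0,-0.01,-0.001,0,0,0],[-1,0,-0.02,-0.002,0,0,0],[-1,0,-0.03,-0.002,0,0,0],[-1,0,-0.04,-0.0015,0,0,0],[-1,0,-0.048,-0.0005,0,0,0]]]'
python3 - <<'E'
from h import *
import cv2
s=read_state(); print(s["tool_pos"],s["force"])
cv2.imwrite("pics/t1.png",read_camera("top")[:,:,::-1]); cv2.imwrite("pics/s2.png",read_camera("scene")[:,:,::-1])
# wheel/carriage shift vs before in scene (carriage region) 
a=cv2.imread("pics/s1.png");b=cv2.imread("pics/s2.png")
f=lambda i:cv2.convertScaleAbs(cv2.resize(i[225:290,270:350],None,fx=5,fy=5,interpolation=cv2.INTER_CUBIC),alpha=1.8,beta=10)
cv2.imwrite("pics/cmp.png",np.hstack([f(a),f(b)]))
E
```

```text
t: 5.15
tool_pos: [0.5416, 0.0281, 0.1]
orientation: [3.141, -0.078, 0.002]
force: [-0.6, -0.1, 4.0]
opening: 0.0007
gripper_force: 1.9
[0.54163281 0.02814036 0.09999492] [-0.58249595 -0.05624816  4.04324614]
```

View pics/cmp.png

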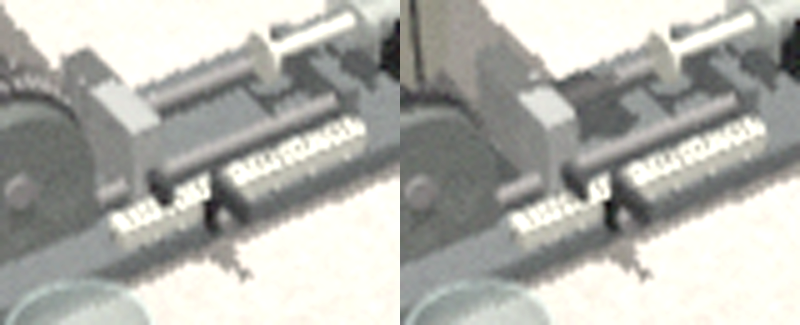

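The stroke carried the carriage about 5 px (roughly 7 mm) towards the mark, as geared. Next is a second stroke.

```bash
python3 -m crank '[[[-1,0,0,-0.016,0,0,0],[-1,0,0.024,-0.02,0,0,0],[-1,0,0.048,-0.02,0,0,0],[-1,0,0.048,-0.012,0,0,0],[-1,0,0.048,-0.006,0,0,0]]]'
python3 -m crank '[[[-1,0,0,0.003,0,0,0],[-1,0,0,0.0065,0,0,0],[-1,0,0,0.0065,0,0,0],[-1,0,0,0.0065,0,0,0],[-1,0,0,0.0065,0,0,0]]]'
python3 -m crank '[[[-1,0,-0.01,-0.001,0,0,0],[-1,0,-0.02,-0.002,0,0,0],[-1,0,-0.03,-0.002,0,0,0],[-1,0,-0.04,-0.001,0,0,0],[-1,0,-0.048,0.0005,0,0,0]]]'
python3 - <<'E'
from h import *
import cv2
s=read_state(); print(s["tool_pos"],s["force"])
b=np.mean([read_camera("scene")[:,:,::-1].astype(float) for _ in range(8)],0).astype(np.uint8); cv2.imwrite("pics/s3.png",b)
t=read_camera("top")[:,:,::-1]; cv2.imwrite("pics/t3.png",t)
f=lambda i:cv2.convertScaleAbs(cv2.resize(i,(760,540),interpolation=cv2.INTER_CUBIC),alpha=1.8,beta=10)
cv2.imwrite("pics/s3c.png",f(b[228:282,285:361]))
E
```

```text
t: 5.88
tool_pos: [0.5397, 0.0038, 0.1017]
orientation: [-3.14, 0.079, 0.001]
force: [0.2, 0.2, -0.2]
opening: 0.0008
gripper_force: 0.0
t: 6.5
tool_pos: [0.5399, 0.0041, 0.0997]
orientation: [3.14, -0.077, -0.0]
force: [-1.7, -1.4, 5.0]
opening: 0.0006
gripper_force: 2.8
t: 7.12
tool_pos: [0.5416, 0.0284, 0.0993]
orientation: [3.141, -0.078, 0.001]
force: [0.1, -1.5, 4.1]
opening: 0.0005
gripper_force: 1.5
[0.54160263 0.02840083 0.09925517] [ 0.05667227 -1.48407276  4.08667323]
```

View pics/s3c.png

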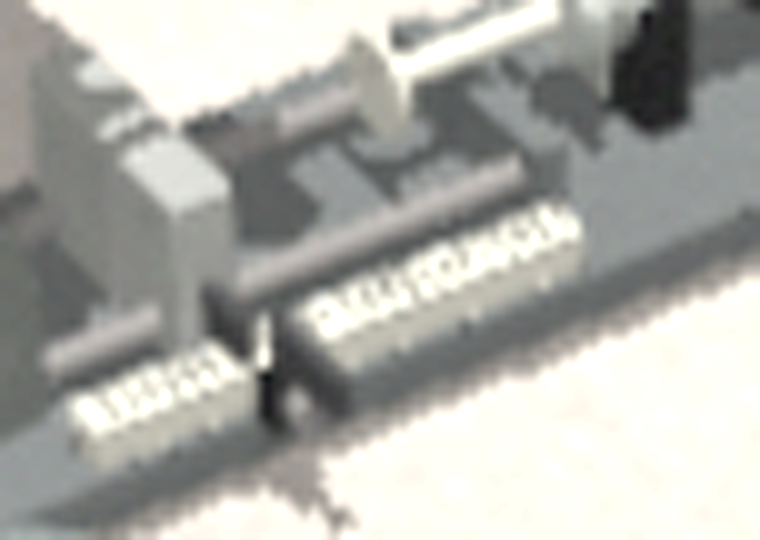

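The index plate is the dark slab around crop (230,295), and its end is near (250,310). The mark's plate runs from about (280,315) to (345,385) and is still ahead of it. I'll convert these to driver y using overlays of the model.

```bash
python3 - <<'E'
from h import *
import cv2
p=[.543,.1152,-.050]
# local scene correction: match carriage-top near-right corner etc. Overlay index plates for travel and mark for gap
def crop(w): return ((proj("scene",w)-[285,228])*10)
# block top corners at y offset c: x=+.032,y=c±.008,z=.071 ; observed front edge corners
obs=np.array([[180,208],[228,190],[125,155]])  # (+x,-y),( +x,+y),(?)
for c in(-.030,-.026,-.024): print(c,crop(W(p,[[.032,c-.008,.071],[.032,c+.008,.071],[.048,c,.048],[.034,c,.048]])).round().tolist())
o=crop(W(p,[.05,-.02,.048]))[0]
print("d/dy per mm",crop(W(p,[.05,-.019,.048]))[0]-o,"d/dx per mm",crop(W(p,[.051,-.02,.048]))[0]-o)
for uv in((250,305),(282,312),(345,375)): 
    w=ray("scene",np.array(uv)/10+[285,228],.048)-[p[0],p[1],0]; a=p[2]; print(uv,w[0]*np.cos(a)+w[1]*np.sin(a),-w[0]*np.sin(a)+w[1]*np.cos(a))
E
```

```text
-0.03 [[148.0, 202.0], [212.0, 175.0], [225.0, 312.0], [190.0, 278.0]]
-0.026 [[164.0, 195.0], [229.0, 169.0], [241.0, 306.0], [206.0, 271.0]]
-0.024 [[172.0, 192.0], [237.0, 165.0], [249.0, 302.0], [214.0, 268.0]]
d/dy per mm [ 3.98418072 -1.69110858] d/dx per mm [2.51113673 2.45381797]
(250, 305) 0.04898723184361074 -0.024250242311321883
(282, 312) 0.054823322510680644 -0.019910556280889367
(345, 375) 0.07978536343153884 -0.02016457792628381
```

Index y is about -24 to -26 mm and the mark about -20 mm, so 4–6 mm remain. I'll do a partial stroke of 12 mm of rim.

```bash
python3 -m crank '[[[-1,0,0,-0.016,0,0,0],[-1,0,0.018,-0.02,0,0,0],[-1,0,0.036,-0.02,0,0,0],[-1,0,0.036,-0.012,0,0,0],[-1,0,0.036,-0.007,0,0,0]]]'
python3 -m crank '[[[-1,0,0,0.003,0,0,0],[-1,0,0,0.0062,0,0,0],[-1,0,0,0.0062,0,0,0],[-1,0,0,0.0062,0,0,0],[-1,0,0,0.0062,0,0,0]]]'
python3 -m crank '[[[-1,0,-0.006,-0.0003,0,0,0],[-1,0,-0.012,-0.0005,0,0,0],[-1,0,-0.018,-0.0003,0,0,0],[-1,0,-0.024,0,0,0,0],[-1,0,-0.024,0,0,0,0]]]'
python3 - <<'E'
from h import *
import cv2
b=np.mean([read_camera("scene")[:,:,::-1].astype(float) for _ in range(8)],0).astype(np.uint8); cv2.imwrite("pics/s4.png",b)
t=np.mean([read_camera("top")[:,:,::-1].astype(float) for _ in range(8)],0).astype(np.uint8); cv2.imwrite("pics/t4.png",t)
f=lambda i:cv2.convertScaleAbs(cv2.resize(i,(480,480),interpolation=cv2.INTER_CUBIC),alpha=2.2,beta=10)
# block shift s3->s4 by phase correlation of carriage patch
cv2.imwrite("pics/c4.png",np.hstack([f(b[246:276,296:326]),f(t[232:262,316:346])])[:, :800])
E
```

```text
t: 8.2
tool_pos: [0.54, 0.0099, 0.1017]
orientation: [-3.14, 0.079, 0.001]
force: [0.5, 1.0, -0.0]
opening: 0.0009
gripper_force: 0.0
t: 8.82
tool_pos: [0.5402, 0.01, 0.1009]
orientation: [3.14, -0.077, -0.0]
force: [-8.0, -0.6, 15.3]
opening: 0.0007
gripper_force: 7.6
t: 9.45
tool_pos: [0.5411, 0.0226, 0.1007]
orientation: [-3.14, 0.077, -0.001]
force: [-6.8, 1.2, 12.6]
opening: 0.0003
gripper_force: 6.3
```

View pics/c4.png

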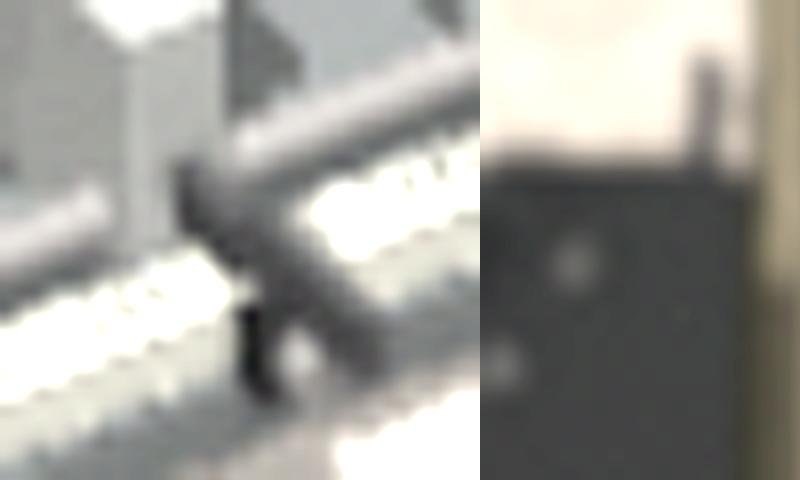

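The plates are now nearly in line in the scene view, but the hand blocks the top view. I'll lift off sideways to measure with both cameras.

```bash
python3 -m crank '[[[-1,0,0,-0.05,0,0,0],[-1,0,0.08,-0.1,0,0,0],[-1,0,0.18,-0.12,0,0,0],[-1,0,0.28,-0.12,0,0,0],[-1,0,0.36,-0.12,0,0,0]]]'
python3 - <<'E'
from h import *
import cv2
s=read_state();print(s["tool_pos"])
b=np.mean([read_camera("scene")[:,:,::-1].astype(float) for _ in range(10)],0).astype(np.uint8); cv2.imwrite("pics/s5.png",b)
t=np.mean([read_camera("top")[:,:,::-1].astype(float) for _ in range(10)],0).astype(np.uint8); cv2.imwrite("pics/t5.png",t)
p=[.543,.1152,-.050]
# rectify plane z=.048 to driver frame, 12 px/mm; x 28..84mm -> rows (x up), y -45..-5 -> cols (left=+y)
def rect(n,img):
    Y,X=np.meshgrid(np.linspace(-.004,-.036,400),np.linspace(.084,.030,540*400//320//1))
    w=W(p,np.c_[X.ravel(),Y.ravel(),np.full(X.size,.048)]); uv=proj(n,w).astype(np.float32)
    return cv2.remap(img,uv[:,0].reshape(X.shape),uv[:,1].reshape(X.shape),cv2.INTER_CUBIC)
o=[rect("scene",b),rect("top",t)]
for i,n in enumerate("st"): cv2.imwrite(f"pics/r5{n}.png",o[i])
v=cv2.convertScaleAbs(np.hstack(o),alpha=2.0,beta=5); v=cv2.resize(v,(800,min(600,v.shape[0]))); print(o[0].shape); cv2.imwrite("pics/r5.png",v)
E
```

```text
t: 10.88
tool_pos: [0.5319, -0.1593, 0.1594]
orientation: [3.14, -0.078, 0.001]
force: [0.5, -0.4, 0.1]
opening: 0.0006
gripper_force: 0.0
[ 0.53188477 -0.15933123  0.15941835]
(675, 400, 3)
```

View pics/r5.png

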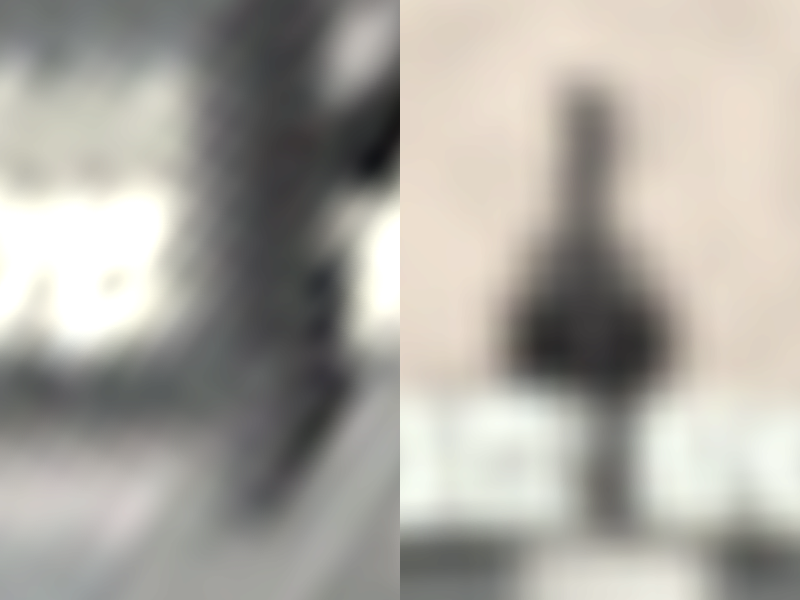

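The top rectification (12.5 px/mm) shows the mark plate centred near col 592 and the index plate near col 612. That leaves about 1.5 mm, so I'll measure it numerically.

```bash
python3 - <<'E'
import cv2,numpy as np
g=cv2.imread("pics/r5t.png",0).astype(float)
def cen(r0,r1):
    out=[]
    for r in range(r0,r1,12):
        q=g[r,120:290]; th=np.percentile(q,85); d=np.clip(th-15-q,0,None); out.append((r,round(120+(d*np.arange(170)).sum()/max(d.sum(),1),1)))
    return out
print(cen(110,230)); print(cen(440,590)); print(cen(330,420))
E
```

```text
[(110, np.float64(187.9)), (122, np.float64(189.2)), (134, np.float64(189.8)), (146, np.float64(190.5)), (158, np.float64(191.1)), (170, np.float64(190.2)), (182, np.float64(188.6)), (194, np.float64(186.5)), (206, np.float64(185.3)), (218, np.float64(184.2))]
[(440, np.float64(205.9)), (452, np.float64(208.2)), (464, np.float64(208.7)), (476, np.float64(209.3)), (488, np.float64(208.7)), (500, np.float64(207.4)), (512, np.float64(205.7)), (524, np.float64(204.6)), (536, np.float64(204.7)), (548, np.float64(205.7)), (560, np.float64(207.4)), (572, np.float64(208.8)), (584, np.float64(210.8))]
[(330, np.float64(186.0)), (342, np.float64(186.0)), (354, np.float64(186.7)), (366, np.float64(186.0)), (378, np.float64(187.4)), (390, np.float64(186.7)), (402, np.float64(189.9)), (414, np.float64(193.2))]
```

About 1.55 mm remains, or 5.3 mm of rim. I'll go back over the wheel top for a short stroke.

```bash
python3 -m crank '[[[-1,0,-0.1,0,0,0,0],[-1,0,-0.2,0.0,0,0,0],[-1,0,-0.3,0.0,0,0,0],[-1,0,-0.344,0.04,0,0,0],[-1,0,-0.344,0.1,0,0,0]]]'
python3 -m crank '[[[-1,0,0,0.006,0,0,0],[-1,0,0,0.006,0,0,0],[-1,0,0,0.006,0,0,0],[-1,0,0,0.006,0,0,0],[-1,0,0,0.006,0,0,0]]]'
```

```text
t: 12.5
tool_pos: [0.5416, 0.0159, 0.11]
orientation: [-3.14, 0.074, -0.005]
force: [0.0, 0.1, -0.7]
opening: 0.0008
gripper_force: 0.0
t: 13.12
tool_pos: [0.5409, 0.0138, 0.1069]
orientation: [3.141, -0.079, 0.002]
force: [-0.3, 0.8, 0.4]
opening: 0.0002
gripper_force: 0.0
```

```bash
python3 -m crank '[[[-1,0,0,0.006,0,0,0],[-1,0,0,0.011,0,0,0],[-1,0,0,0.013,0,0,0],[-1,0,0,0.013,0,0,0],[-1,0,0,0.013,0,0,0]]]'
```

```text
t: 13.75
tool_pos: [0.5406, 0.014, 0.1009]
orientation: [3.14, -0.078, 0.0]
force: [-5.5, 0.5, 10.8]
opening: 0.0003
gripper_force: 5.3
```

```bash
python3 -m crank '[[[-1,0,-0.003,0,0,0,0],[-1,0,-0.006,0,0,0,0],[-1,0,-0.009,0,0,0,0],[-1,0,-0.0105,0,0,0,0],[-1,0,-0.0105,0,0,0,0]]]'
python3 -m crank '[[[-1,0,0,-0.05,0,0,0],[-1,0,0.08,-0.1,0,0,0],[-1,0,0.18,-0.12,0,0,0],[-1,0,0.28,-0.12,0,0,0],[-1,0,0.36,-0.12,0,0,0]]]'
python3 - <<'E'
from h import *
import cv2
b=np.mean([read_camera("scene")[:,:,::-1].astype(float) for _ in range(10)],0).astype(np.uint8); cv2.imwrite("pics/s6.png",b)
t=np.mean([read_camera("top")[:,:,::-1].astype(float) for _ in range(10)],0).astype(np.uint8); cv2.imwrite("pics/t6.png",t)
p=[.543,.1152,-.050]
Y,X=np.meshgrid(np.linspace(-.004,-.036,400),np.linspace(.084,.030,675))
uv=proj("top",W(p,np.c_[X.ravel(),Y.ravel(),np.full(X.size,.048)])).astype(np.float32)
r=cv2.remap(t,uv[:,0].reshape(X.shape),uv[:,1].reshape(X.shape),cv2.INTER_CUBIC); g=cv2.cvtColor(r,7).astype(float)
def cen(a,e):
    o=[]
    for k in range(a,e,12):
        q=g[k,120:290]; d=np.clip(np.percentile(q,85)-15-q,0,None); o.append(120+(d*np.arange(170)).sum()/max(d.sum(),1))
    return np.mean(o),np.round(o,1)
print(cen(110,230),cen(340,390),cen(440,590))
s=cv2.resize(b[246:276,296:326],(400,400),interpolation=cv2.INTER_CUBIC)
cv2.imwrite("pics/r6.png",cv2.convertScaleAbs(np.hstack([s,cv2.resize(r,(400,400))]),alpha=2.,beta=5))
E
```

```text
t: 14.38
tool_pos: [0.541, 0.0193, 0.1009]
orientation: [3.14, -0.078, 0.001]
force: [-4.9, -0.2, 11.5]
opening: 0.0007
gripper_force: 5.1
t: 15.0
tool_pos: [0.5316, -0.1623, 0.1599]
orientation: [3.14, -0.079, 0.0]
force: [0.7, -0.0, -0.9]
opening: 0.0007
gripper_force: 0.0
(np.float64(188.30803723172522), array([187.5, 188.7, 189.8, 190.6, 190.8, 190. , 189. , 187. , 185.7,
       184.2])) (np.float64(186.87528374998266), array([185.9, 186.7, 186.4, 187.9, 187.4])) (np.float64(199.45738941350749), array([198.8, 199.9, 200. , 200.1, 199.9, 200.1, 200.3, 200.4, 200.3,
       199.5, 198.7, 197.9, 197.1]))
```

View pics/r6.png

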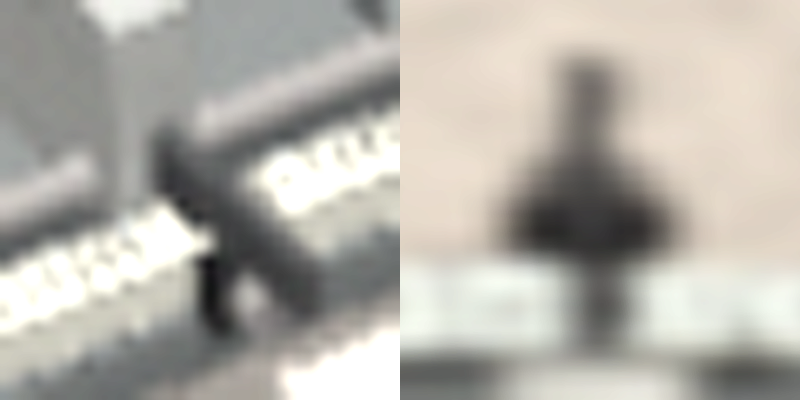

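The scene view now looks collinear, but the index centroid moved only 0.64 mm. I'll check the carriage travel by template matching on the block.

```bash
python3 - <<'E'
from h import *
import cv2
p=[.543,.1152,-.050]
def rect(n,img,z,x0,x1,y0,y1,k=10):
    Y,X=np.meshgrid(np.linspace(y1,y0,int((y1-y0)*1e3*k)),np.linspace(x1,x0,int((x1-x0)*1e3*k)))
    uv=proj(n,W(p,np.c_[X.ravel(),Y.ravel(),np.full(X.size,z)])).astype(np.float32)
    return cv2.cvtColor(cv2.remap(img,uv[:,0].reshape(X.shape),uv[:,1].reshape(X.shape),cv2.INTER_CUBIC),7)
I=lambda f:cv2.imread(f"pics/{f}.png")
# block top, z=.071: half-level edges across y (top camera)
for f in("top0","t5","t6"):
    r=rect("top",I(f),.071,-.02,.02,-.07,.005).astype(float).mean(0)
    m=np.gradient(cv2.GaussianBlur(r[None],(0,0),6)[0]); yy=np.linspace(.005,-.07,len(r))*1e3
    q=np.clip(r-(r.min()+.6*(r.max()-r.min())),0,None); print(f,"grad edges",yy[m.argmax()],yy[m.argmin()],"bright centroid",(q*yy).sum()/q.sum())
# index plate on rail, mark plate: profile minima at z=.048
for f in("top0","t5","t6"):
    for nm,x0,x1 in(("idx",.037,.047),("mark",.064,.075)):
        r=rect("top",I(f),.048,x0,x1,-.05,-.008).astype(float).mean(0); r=cv2.GaussianBlur(r[None],(0,0),5)[0]
        yy=np.linspace(-.008,-.05,len(r))*1e3; k=r[30:-30].argmin()+30; w=slice(max(k-35,0),k+36); d=np.clip(np.percentile(r[w],90)-r[w],0,None); print(f,nm,"min",yy[k].round(2),"cen",((d*yy[w]).sum()/d.sum()).round(2))
a,b=[rect("scene",I(f),.071,.015,.04,-.05,0) for f in("s5","s6")]
print("scene shift",cv2.phaseCorrelate(a.astype(float),b.astype(float),cv2.createHanningWindow(a.shape[::-1],cv2.CV_64F)))
E
```

```text
top0 grad edges -31.44859813084113 -46.168224299065436 bright centroid -39.31097968217112
t5 grad edges -13.42456608811749 -28.144192256341796 bright centroid -21.39782914564033
t6 grad edges -11.922563417890524 -26.542056074766357 bright centroid -19.836298002417543
top0 idx min -39.27 cen -39.32
top0 mark min -19.03 cen -19.04
t5 idx min -20.83 cen -20.66
t5 mark min -19.03 cen -19.05
t6 idx min -20.03 cen -20.02
t6 mark min -19.03 cen -19.04
scene shift ((0.16560796426233537, -0.0641350529125333), 0.21948895849699934)
```

By the carriage block (travel 19.47 mm), the index is at -19.85 against the mark at -19.04, so about 0.8 mm is left. I'll cross-check in the scene view using the far top edge of the plates.

```bash
python3 - <<'E'
from h import *
import cv2
p=[.543,.1152,-.050]
def rect(n,img,z,x0,x1,y0,y1,k=10):
    Y,X=np.meshgrid(np.linspace(y1,y0,int((y1-y0)*1e3*k)),np.linspace(x1,x0,int((x1-x0)*1e3*k)))
    uv=proj(n,W(p,np.c_[X.ravel(),Y.ravel(),np.full(X.size,z)])).astype(np.float32)
    return cv2.cvtColor(cv2.remap(img,uv[:,0].reshape(X.shape),uv[:,1].reshape(X.shape),cv2.INTER_CUBIC),7)
for f,ya,yb in(("scene0",-.045,-.030),("scene0",-.026,-.01),("s5",-.028,-.01),("s6",-.028,-.01)):
    print(f,ya)
    for x in np.arange(.036,.076,.003):
        r=rect("scene",cv2.imread(f"pics/{f}.png"),.048,x,x+.003,ya,yb).astype(float).mean(0); r=cv2.GaussianBlur(r[None],(0,0),5)[0]
        g=np.gradient(r); yy=np.linspace(yb,ya,len(r))*1e3; k=g[8:-8].argmin()+8
        print(f"{x*1e3:.0f}: edge {yy[k]:.2f} ({g[k]:.2f}) min {yy[r.argmin()]:.2f}",end=" | ")
    print()
E
```

```text
scene0 -0.045
36: edge -39.26 (-0.61) min -43.79 | 39: edge -39.87 (-0.96) min -44.60 | 42: edge -40.37 (-0.68) min -45.00 | 45: edge -43.49 (-0.45) min -45.00 | 48: edge -43.29 (-0.42) min -45.00 | 51: edge -40.87 (-1.34) min -45.00 | 54: edge -42.28 (-2.27) min -45.00 | 57: edge -43.89 (-1.73) min -45.00 | 60: edge -31.11 (-1.11) min -32.21 | 63: edge -32.82 (-0.59) min -30.00 | 66: edge -33.12 (-0.44) min -30.00 | 69: edge -32.82 (-0.87) min -34.13 | 72: edge -32.42 (-0.73) min -35.34 | 75: edge -34.13 (-1.27) min -38.26 | 
scene0 -0.026
36: edge -15.33 (-0.18) min -10.20 | 39: edge -20.26 (-0.08) min -21.27 | 42: edge -24.49 (-0.15) min -26.00 | 45: edge -14.63 (-0.18) min -16.94 | 48: edge -15.23 (-0.29) min -17.14 | 51: edge -12.92 (-0.78) min -20.87 | 54: edge -15.84 (-1.11) min -22.28 | 57: edge -16.94 (-1.63) min -23.89 | 60: edge -16.84 (-2.00) min -26.00 | 63: edge -17.55 (-2.00) min -26.00 | 66: edge -18.45 (-1.27) min -26.00 | 69: edge -19.46 (-1.35) min -26.00 | 72: edge -19.56 (-1.37) min -26.00 | 75: edge -19.26 (-1.24) min -26.00 | 
s5 -0.028
36: edge -16.23 (-0.66) 
[... 322 characters left out ...]
54 (-2.04) min -26.19 | 66: edge -18.55 (-1.30) min -26.69 | 69: edge -19.55 (-1.33) min -28.00 | 72: edge -19.55 (-1.43) min -27.20 | 75: edge -19.25 (-1.26) min -26.49 | 
s6 -0.028
36: edge -16.34 (-0.71) min -22.67 | 39: edge -20.56 (-0.86) min -24.28 | 42: edge -23.88 (-0.67) min -25.59 | 45: edge -24.58 (-0.58) min -26.89 | 48: edge -24.48 (-0.54) min -28.00 | 51: edge -13.12 (-0.75) min -28.00 | 54: edge -18.35 (-1.19) min -28.00 | 57: edge -17.14 (-1.60) min -28.00 | 60: edge -16.84 (-2.12) min -26.49 | 63: edge -17.54 (-2.10) min -26.69 | 66: edge -18.25 (-1.29) min -26.99 | 69: edge -19.55 (-1.36) min -28.00 | 72: edge -19.55 (-1.43) min -27.20 | 75: edge -19.25 (-1.28) min -26.69 |
```

Both views agree that about 0.85 mm is left, or 2.9 mm of rim. I'll make one last short stroke.

```bash
python3 -m crank '[[[-1,0,-0.1,0,0,0,0],[-1,0,-0.2,0.0,0,0,0],[-1,0,-0.3,0.0,0,0,0],[-1,0,-0.35,0.04,0,0,0],[-1,0,-0.35,0.1,0,0,0]]]'
python3 -m crank '[[[-1,0,0,0.006,0,0,0],[-1,0,0,0.006,0,0,0],[-1,0,0,0.006,0,0,0],[-1,0,0,0.006,0,0,0],[-1,0,0,0.006,0,0,0]]]'
```

```text
t: 16.62
tool_pos: [0.5417, 0.0163, 0.1106]
orientation: [-3.14, 0.074, -0.005]
force: [0.4, 0.8, -0.1]
opening: 0.0005
gripper_force: 0.0
t: 17.25
tool_pos: [0.5409, 0.0141, 0.1074]
orientation: [3.141, -0.078, 0.002]
force: [-0.4, -0.8, 1.7]
opening: 0.0004
gripper_force: 0.0
```

```bash
python3 -m crank '[[[-1,0,0,0.006,0,0,0],[-1,0,0,0.012,0,0,0],[-1,0,0,0.014,0,0,0],[-1,0,0,0.014,0,0,0],[-1,0,0,0.014,0,0,0]]]'
python3 -m crank '[[[-1,0,-0.002,0,0,0,0],[-1,0,-0.004,0,0,0,0],[-1,0,-0.0058,0,0,0,0],[-1,0,-0.0058,0,0,0,0],[-1,0,-0.0058,0,0,0,0]]]'
python3 -m crank '[[[-1,0,0,-0.05,0,0,0],[-1,0,0.08,-0.1,0,0,0],[-1,0,0.18,-0.12,0,0,0],[-1,0,0.28,-0.12,0,0,0],[-1,0,0.36,-0.12,0,0,0]]]'
python3 - <<'E'
from h import *
import cv2
p=[.543,.1152,-.050]
t=np.mean([read_camera("top")[:,:,::-1].astype(float) for _ in range(10)],0).astype(np.uint8); cv2.imwrite("pics/t7.png",t)
def rect(n,img,z,x0,x1,y0,y1,k=10):
    Y,X=np.meshgrid(np.linspace(y1,y0,int((y1-y0)*1e3*k)),np.linspace(x1,x0,int((x1-x0)*1e3*k)))
    uv=proj(n,W(p,np.c_[X.ravel(),Y.ravel(),np.full(X.size,z)])).astype(np.float32)
    return cv2.cvtColor(cv2.remap(img,uv[:,0].reshape(X.shape),uv[:,1].reshape(X.shape),cv2.INTER_CUBIC),7)
r=rect("top",t,.071,-.02,.02,-.07,.005).astype(float).mean(0); yy=np.linspace(.005,-.07,len(r))*1e3
q=np.clip(r-(r.min()+.6*(r.max()-r.min())),0,None); print("block",(q*yy).sum()/q.sum())
for nm,x0,x1 in(("idx",.037,.047),("mark",.064,.075)):
    r=rect("top",t,.048,x0,x1,-.05,-.008).astype(float).mean(0); r=cv2.GaussianBlur(r[None],(0,0),5)[0]
    yy=np.linspace(-.008,-.05,len(r))*1e3; k=r[30:-30].argmin()+30; w=slice(k-35,k+36); d=np.clip(np.percentile(r[w],90)-r[w],0,None); print(nm,yy[k].round(2),((d*yy[w]).sum()/d.sum()).round(2))
E
```

```text
t: 17.88
tool_pos: [0.5407, 0.0143, 0.1009]
orientation: [3.141, -0.078, 0.001]
force: [-5.6, 0.3, 11.0]
opening: 0.0002
gripper_force: 5.5
t: 18.5
tool_pos: [0.5409, 0.017, 0.1009]
orientation: [3.14, -0.078, 0.001]
force: [-4.6, -1.2, 10.4]
opening: 0.0005
gripper_force: 5.3
t: 19.12
tool_pos: [0.5315, -0.1644, 0.1598]
orientation: [3.14, -0.079, 0.0]
force: [-0.0, 0.6, 0.9]
opening: 0.0004
gripper_force: 0.0
block -19.062069821170226
idx -19.43 -19.53
mark -19.03 -19.04
```

```bash
python3 - <<'E'
from h import *
import cv2
p=[.543,.1152,-.050]
def rect(img,z,x0,x1,y0,y1,k=10):
    Y,X=np.meshgrid(np.linspace(y1,y0,int((y1-y0)*1e3*k)),np.linspace(x1,x0,int((x1-x0)*1e3*k)))
    uv=proj("top",W(p,np.c_[X.ravel(),Y.ravel(),np.full(X.size,z)])).astype(np.float32)
    return cv2.cvtColor(cv2.remap(img,uv[:,0].reshape(X.shape),uv[:,1].reshape(X.shape),cv2.INTER_CUBIC),7)
for f,c in(("top0",-.0393),("t5",-.0214),("t6",-.0198),("t7",-.0191)):
    t=cv2.imread(f"pics/{f}.png"); o=[];xs=np.arange(-.026,.024,.004)
    for x in xs:
        r=rect(t,.071,x,x+.004,c-.018,c+.018).astype(float).mean(0); yy=np.linspace(c+.018,c-.018,len(r)); q=np.clip(r-(r.min()+.6*(r.max()-r.min())),0,None); o.append((q*yy).sum()/q.sum())
    k=np.polyfit(xs+.002,o,1); print(f,"slope",k[0].round(4),"y at x=69mm",1e3*np.polyval(k,.069),"x=0",1e3*k[1])
# bed long edges slope and rail edge: residual yaw
t=cv2.imread("pics/t7.png")
for nm,z,xa,xb in(("bed+x",.024,.035,.062),("bed-x",.024,-.062,-.035)):
    g=rect(t,z,xa,xb,.09,.185,5).astype(float); g=np.gradient(cv2.GaussianBlur(g,(0,0),5),axis=0); e=np.abs(g).argmax(0)/5; yy=np.linspace(185,90,len(e)); k=np.polyfit(yy,e,1); res=e-np.polyval(k,yy); m=abs(res)<.8; print(nm,"dx/dy",-np.polyfit(yy[m],e[m],1)[0])
E
```

```text
top0 slope -0.0254 y at x=69mm -41.07540650725824 x=0 -39.32369161565604
t5 slope -0.0249 y at x=69mm -23.153604778601053 x=0 -21.434574421987886
t6 slope -0.0225 y at x=69mm -21.435744273960236 x=0 -19.882402695562394
t7 slope -0.023 y at x=69mm -20.661840093709007 x=0 -19.07645470216033
bed+x dx/dy 0.010726283200260726
bed-x dx/dy 0.00917570931806784
```

The bed's long edges put the yaw nearer -0.060, which affects the comparison across x. I'll check the driver's x-direction from the bed's end edges.

```bash
python3 - <<'E'
from h import *
import cv2
p=[.543,.1152,-.050]
def rect(img,z,x0,x1,y0,y1,k=10):
    Y,X=np.meshgrid(np.linspace(y1,y0,int((y1-y0)*1e3*k)),np.linspace(x1,x0,int((x1-x0)*1e3*k)))
    uv=proj("top",W(p,np.c_[X.ravel(),Y.ravel(),np.full(X.size,z)])).astype(np.float32)
    return cv2.cvtColor(cv2.remap(img,uv[:,0].reshape(X.shape),uv[:,1].reshape(X.shape),cv2.INTER_LINEAR),7)
def slope(f,z,x0,x1,y0,y1,sgn):
    g=rect(cv2.imread(f"pics/{f}.png"),z,x0,x1,y0,y1).astype(float); g=sgn*np.gradient(cv2.GaussianBlur(g,(0,0),8),axis=1)
    c=np.arange(g.shape[1]); w=np.clip(g-.3*g.max(1,keepdims=True),0,None); e=(y1*1e3)-(w*c).sum(1)/w.sum(1)/10; xs=np.linspace(x1,x0,len(e))*1e3
    k=np.polyfit(xs,e,1); m=abs(e-np.polyval(k,xs))<.8; k=np.polyfit(xs[m],e[m],1); return k.round(4),m.mean().round(2)
for f in("top0","t5","t6","t7"):
    print(f,"bed+y",slope(f,.024,-.042,.042,.182,.208,-1),"bed-y",slope(f,.024,-.042,.042,-.188,-.162,1) if f=="top0" else "")
for f,c in(("top0",-.0393),("t5",-.0214),("t6",-.0198),("t7",-.0191)):
    print(f,"block +y edge",slope(f,.071,-.026,.026,c+.002,c+.014,1),"-y edge",slope(f,.071,-.026,.026,c-.014,c-.002,-1))
E
```

```text
top0 bed+y (array([-1.150000e-02,  1.953283e+02]), np.float64(1.0)) bed-y (array([-3.20000e-03, -1.73579e+02]), np.float64(1.0))
t5 bed+y (array([-1.170000e-02,  1.953104e+02]), np.float64(1.0)) bed-y 
t6 bed+y (array([-1.230000e-02,  1.953288e+02]), np.float64(1.0)) bed-y 
t7 bed+y (array([-1.230000e-02,  1.953239e+02]), np.float64(1.0)) bed-y 
top0 block +y edge (array([-1.29000e-02, -3.17403e+01]), np.float64(1.0)) -y edge (array([-1.18000e-02, -4.59699e+01]), np.float64(1.0))
t5 block +y edge (array([ -0.0178, -13.8352]), np.float64(1.0)) -y edge (array([-1.40000e-02, -2.80533e+01]), np.float64(1.0))
t6 block +y edge (array([-1.13000e-02, -1.22695e+01]), np.float64(1.0)) -y edge (array([-1.25000e-02, -2.65037e+01]), np.float64(1.0))
t7 block +y edge (array([ -0.0129, -11.4682]), np.float64(1.0)) -y edge (array([-1.40000e-02, -2.56628e+01]), np.float64(1.0))
```

Yaw is about -0.0615, and with that correction the estimates say about 0.55 mm is left (1.9 mm of rim). I'll make one small final correction.

```bash
python3 -m crank '[[[-1,0,-0.1,0,0,0,0],[-1,0,-0.2,0.0,0,0,0],[-1,0,-0.3,0.0,0,0,0],[-1,0,-0.354,0.04,0,0,0],[-1,0,-0.354,0.1,0,0,0]]]'
python3 -m crank '[[[-1,0,0,0.006,0,0,0],[-1,0,0,0.006,0,0,0],[-1,0,0,0.006,0,0,0],[-1,0,0,0.006,0,0,0],[-1,0,0,0.006,0,0,0]]]'
python3 -m crank '[[[-1,0,0,0.006,0,0,0],[-1,0,0,0.012,0,0,0],[-1,0,0,0.014,0,0,0],[-1,0,0,0.014,0,0,0],[-1,0,0,0.014,0,0,0]]]'
python3 -m crank '[[[-1,0,-0.002,0,0,0,0],[-1,0,-0.0038,0,0,0,0],[-1,0,-0.0038,0,0,0,0],[-1,0,-0.0038,0,0,0,0],[-1,0,-0.0038,0,0,0,0]]]'
python3 -m crank '[[[-1,0,0,-0.05,0,0,0],[-1,0,0.08,-0.1,0,0,0],[-1,0,0.18,-0.12,0,0,0],[-1,0,0.28,-0.12,0,0,0],[-1,0,0.36,-0.12,0,0,0]]]'
python3 - <<'E'
from h import *
import cv2
p=[.543,.1152,-.0615]
t=np.mean([read_camera("top")[:,:,::-1].astype(float) for _ in range(10)],0).astype(np.uint8); cv2.imwrite("pics/t8.png",t)
cv2.imwrite("pics/s8.png",read_camera("scene")[:,:,::-1])
def rect(img,z,x0,x1,y0,y1,k=10):
    Y,X=np.meshgrid(np.linspace(y1,y0,int((y1-y0)*1e3*k)),np.linspace(x1,x0,int((x1-x0)*1e3*k)))
    uv=proj("top",W(p,np.c_[X.ravel(),Y.ravel(),np.full(X.size,z)])).astype(np.float32)
    return cv2.remap(img,uv[:,0].reshape(X.shape),uv[:,1].reshape(X.shape),cv2.INTER_CUBIC)
for f in("top0","t7","t8"):
  im=cv2.imread(f"pics/{f}.png")
  for nm,x0,x1 in(("idx",.037,.047),("mark",.064,.075)):
    r=cv2.cvtColor(rect(im,.048,x0,x1,-.05,-.008),7).astype(float).mean(0); r=cv2.GaussianBlur(r[None],(0,0),5)[0]
    yy=np.linspace(-.008,-.05,len(r))*1e3; k=r[30:-30].argmin()+30; w=slice(k-35,k+36); d=np.clip(np.percentile(r[w],90)-r[w],0,None); print(f,nm,yy[k].round(2),((d*yy[w]).sum()/d.sum()).round(2))
s=cv2.resize(cv2.imread("pics/s8.png")[180:330,200:400],(480,360)); u=cv2.resize(rect(t,.048,.0,.085,-.04,0),(320,360))
cv2.imwrite("pics/r8.png",cv2.convertScaleAbs(np.hstack([s,u]),alpha=1.8,beta=5))
E
```

```text
t: 20.25
tool_pos: [0.5416, 0.0171, 0.1106]
orientation: [-3.14, 0.072, -0.005]
force: [-0.6, -0.1, -0.2]
opening: 0.0007
gripper_force: 0.0
t: 20.88
tool_pos: [0.541, 0.014, 0.1074]
orientation: [3.141, -0.079, 0.002]
force: [-0.1, -0.5, -0.0]
opening: 0.0003
gripper_force: 0.0
t: 21.5
tool_pos: [0.5408, 0.0141, 0.1009]
orientation: [3.14, -0.078, 0.001]
force: [-4.7, 0.3, 11.3]
opening: 0.0006
gripper_force: 5.1
t: 22.12
tool_pos: [0.5409, 0.0159, 0.1009]
orientation: [3.14, -0.078, 0.001]
force: [-4.7, -0.6, 9.5]
opening: 0.0005
gripper_force: 5.2
t: 22.75
tool_pos: [0.5314, -0.1655, 0.1598]
orientation: [3.14, -0.079, 0.0]
force: [-0.3, 0.9, 0.8]
opening: 0.0008
gripper_force: 0.0
top0 idx -38.77 -38.83
top0 mark -18.22 -18.24
t7 idx -18.93 -19.04
t7 mark -18.22 -18.23
t8 idx -18.42 -18.59
t8 mark -18.22 -18.24
```

View pics/r8.png

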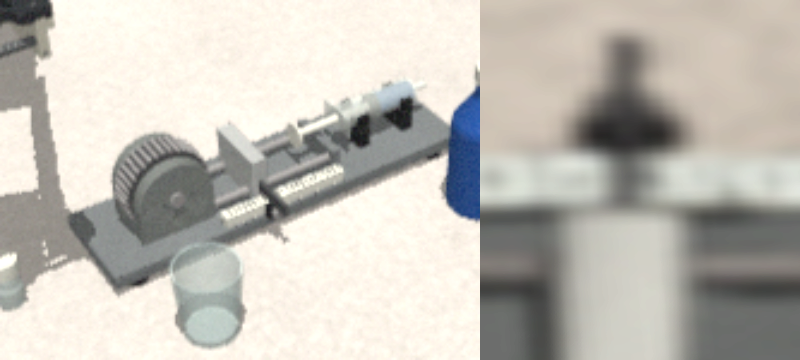

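The index and mark plates are in one line, to within about 0.3 mm. The hand is clear and the glassware is untouched, so I'm handing in.

```bash
python3 -c "
from plant import *
print(close_job())"
```

```text
the job is handed in; nothing more can be done
None
```

The carriage was moved only by the wheel until its index plate lined up with the gauge mark, within about 0.3 mm by my camera measurements; the hand is clear, the bottles and glassware were left alone, and the job is handed in at about 24 s of the 58 s.

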